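# Draw the pump plunger from its guide tube into the dosing cylinder

## Task

On the assembly jig, draw the steel plunger rod out of its guide tube and feed it straight across into the dosing cylinder opposite, hand over hand through the gap between them, until it is clear of the tube and rests against the hidden stop inside the cylinder. Feel for the stop without ramming it, let go, and leave the jar, ferrule and gasket nearby where they are.

Things in the scene. Friction and masses are not known exactly. Their poses are not given: they have to be found in the camera images.
- pump_jig: aluminium jig fixed to the table: plate 460 x 66 x 10 mm with two coaxial level steel tubes on saddles, their open ends facing across a 110 mm gap. Origin on the table, mid-gap, under the tubes' common axis (52 mm above the table); z up; x along the axis from guide tube (-x) to dosing cylinder (+x). Saddles 22 x 50 mm, 40 mm high, nearest at x = +-85 mm; below the gap only the plate
- tube_mouth (a point): centre of the guide tube's open end, on the axis, 55 mm before the jig's origin; x as the jig's. Tube 190 mm long, outside 26 mm, bore 17 mm, rear end closed. Fingers fit round the rod only in the gap, so one grasp moves it about 75 mm at most
- cylinder_mouth (a point): centre of the dosing cylinder's flared open end, on the axis, 55 mm after the jig's origin; x as the jig's. 155 mm long, outside 26 mm (37 mm at the 12 mm long flare), bore 17 mm, far end closed. Inside, out of sight, a flat rigid stop crosses the bore 120 to 140 mm past this mouth, elsewhere each time
- plunger: plain round steel rod, 14 mm diameter, 215 mm long, about 0.2 kg, loose; lies on the bottom of the guide tube's bore with 30 to 50 mm of its front end in the gap. Slides with light friction (1 to 3 N), stays where left. Origin midway along it on its underside, 7 mm below its centre line; x along the rod to its front end, which enters the cylinder
- plunger_tip (a point): centre of the rod's front end face (its last 6 mm taper to 9 mm diameter), 107.5 mm along +x of the rod from its middle, on its centre line
- plunger_tail (a point): centre of the rod's rear end face, on its centre line; hidden in the guide tube at the start
- sample_jar_2: bystander: small upright jar of honey with a screw lid, 46 mm wide, 68 mm high, loose; origin under its centre
- ferrule: bystander: steel weld ferrule, a short pipe on a 50 mm flange, 30 mm high, loose; origin under its centre
- gasket_2: bystander: black ring gasket, 50 mm wide, 8 mm high, loose; origin under its centre

How it is judged:
By the outcome, as a careful person would: the job done as asked, in the order asked, and still so for the second after the job is handed in, with the robot touching nothing.
It also fails if it takes over 51 s, if anything falls off the work surface, if the arm or the gripper's body presses on something with over 40 N, if the wrist force passes 120 N, or if a joint passes its speed limit or range.

## Robot

A 6-joint arm with a two-finger parallel gripper is mounted at the origin on a cart in front of the work surface, level with it; the furniture and walls round the work are solid. World frame = base frame: x ahead of the robot, y to its left, z up, the work surface at z = 0. Lengths are in mm, angles in rad, forces in N, time in s.
With the tool pointing down it reaches from about 425 to 1125 mm from the base axis. Payload 14.9 kg.
Tool frame: the origin (TCP) lies midway between the tips of the shut fingers; the grasp point (between the pads) lies 19 mm behind it (arm.grasp_offset is the distance from the TCP to the grasp point, in mm); z points along the fingers, y is the line along which they close (so a half turn about z gives the same grasp; the last joint's range is limited). The gripper opens to 91 mm and grips with 3 to 60 N. Pads are 32 mm wide; open, the fingers measure 118 mm over their backs; the gripper's body (76 mm by 178 mm) begins 60 mm behind the grasp point.
Start: joints at [-1.187, 0.379, 1.734, -0, 1.028, -0.033], TCP at [283.383, -640.088, 213.932] pointing down, gripper open.
Joint ranges: [-2.77, 2.77], [-0.74, 2.19], [0, 2.66], [-1.06, 4.2], [0.31, 2.87], [-3.08, 3.08]. Speed limits (rad/s): [1.89, 1.89, 2.39, 3.14, 3.14, 3.14].

## Interface

Orientations are given as a 3x3 rotation matrix whose columns are the frame's x, y, z axes.
In Python, from rig import arm gives the robot as it stands.
- The arm moves only by the shell command python3 -m pendant 'ROWS' [OPENING] [FORCE]. ROWS is JSON, one flat list of numbers, 6 for each row, row after row: the shift along the tool's x, y, z in units of 30 mm (1.0 is 30 mm), then the turn, a rotation vector about the tool's x, y, z in degrees. In form: [tx, ty, tz, wx, wy, wz, tx, ty, tz, wx, wy, wz, ...]. A call has 1 to 12 rows; each row is the pose to reach, as a shift and turn from the pose commanded when the call began, along the tool's axes at that moment; what a row does not reach only later rows make up. A row lasts 1/10 s, in which the tool goes at most 50 mm and 8.59 degrees, less where a joint would pass 70% of its speed; a pose out of reach is approached as far as the arm can. A call with a gripper value outside its range is refused whole. OPENING is the gripper's target within -1 to 1 (shut at 1, half-way at 0, fully open at -1), set as the call begins (- or left out, the last holds). The fingers move at their own pace and stop on an object; FORCE is the grip in N (left out, the last holds). Time passes only in rows, so rows that repeat a pose let the fingers close. It gives the time, the measured TCP pose, the force, the opening and the grip force at its end, in the units of the state.
- arm.state(): the state, without advancing time (a new reading comes with each control period).
- arm.camera(name): name is "scene" or "top" or "wrist"; returns a dict with "image" (480x640x3 uint8, blue, green, red), "range_z" (480x640 float32, mm along the optical axis (not along the pixel's ray), 0 where there is no reading), "mtx" (3x3 intrinsics, pixels), "distortion" ([k1, k2, p1, p2, k3] as OpenCV has them; the pictures are not rectified), "rvec" (rotation vector, rad) and "tvec" (3), from world to camera coordinates, as OpenCV has them; the wrist camera has in their place "T_tool_cam" (4x4, takes a point from camera to tool coordinates, whose origin is the TCP and whose axes are the flange's). Camera axes: x right, y down, z forward; pixel columns grow to the right and rows downward; lengths in mm; the calibration is good to about 2 mm. A picture is of the moment at which its call begins: read the wrist's pose just before it.
- arm.hand_in(): hands the job in; it is judged then, once.
The state is a dict: "t": time; "q": joint angles; "dq": joint speeds; "effort": joint torques, N m; "eef_pos": TCP position; "tcp_rot": TCP orientation; "contact_force": force on the tool from outside, world axes, zero at the start; "ft_torque": the same for the moment, N m; "opening": finger opening in mm; "grip_force": force on a finger pad.
Only numpy, scipy, OpenCV 4.12 (cv2) and the standard library are available. Lean on these libraries where they do the work, as an engineer would, in place of code of your own. Each camera call takes 0.05 s, during which the arm holds its last target. There are 200 camera calls.

## Working session

There is one attempt and no reset: what is moved stays moved. The work goes in short steps, Python scripts to look and compute and a shell command to move; the robot and the scene stay as the last step left them, time stands still between calls to the robot, and variables do not carry over. Pictures are saved under pics/ and viewed, at most 10 in all, crops included, and the job is handed in when it is done.

```bash
mkdir -p pics; ls
python3 - <<'E'
from rig import arm
import cv2, pickle
d={}
d['s']=arm.state()
for n in ("scene","top"):
    c=arm.camera(n); d[n]=c; cv2.imwrite(f"pics/{n}0.png",c["image"])
    print(n,c['rvec'],c['tvec'],c['mtx'],c['distortion'])
pickle.dump(d,open('d0.pkl','wb'))
s=d['s'];print(s['t'],s['eef_pos'],s['tcp_rot'],s['opening'])
E
```

```text
pics
scene [ 1.21079906 -2.42083159  0.8318203 ] [483.56385969 323.87392085 709.47014843] [[621.42872908   0.         321.40388642]
 [  0.         621.42872908 235.48136558]
 [  0.           0.           1.        ]] [-0.03843971  0.          0.          0.          0.        ]
top [ 2.1546224  -2.1199068   0.14601303] [151.74576465 600.53801399 830.51379184] [[513.2266781    0.         320.8138546 ]
 [  0.         513.2266781  238.99776601]
 [  0.           0.           1.        ]] [-0.13842919  0.          0.          0.          0.        ]
0.0 [ 283.26204082 -639.67619745  213.28926124] [[ 9.14378688e-01  4.04859802e-01 -3.93248907e-04]
 [ 4.04859987e-01 -9.14378075e-01  1.06112804e-03]
 [ 7.00299092e-05 -1.12948361e-03 -9.99999360e-01]] 90.97341529988361
```

View pics/top0.png

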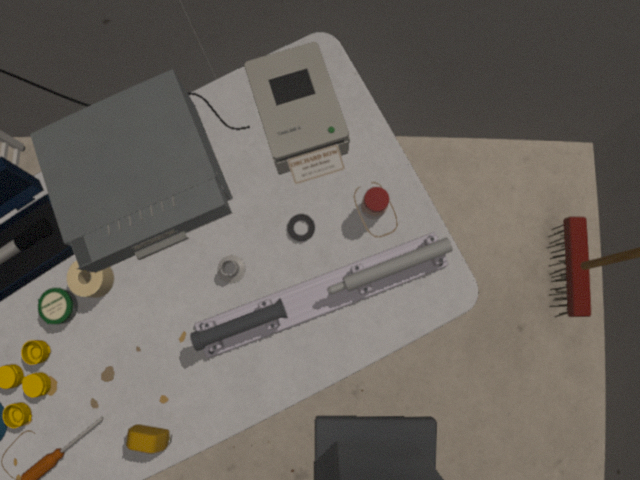

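View pics/scene0.png

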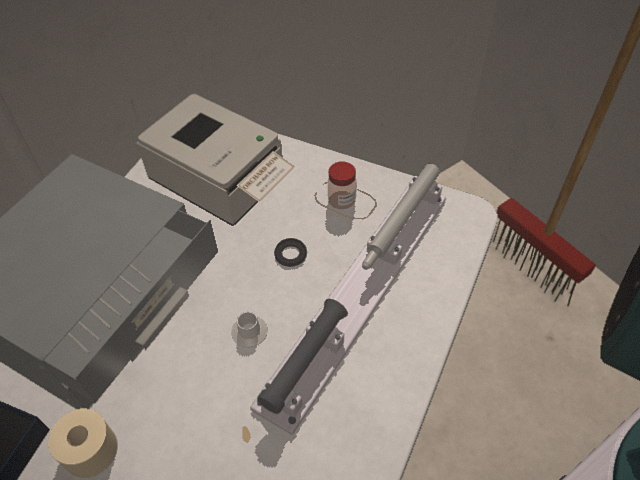

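Top view: light guide tube from about (450,245) to (345,283), rod tip near (330,290), dark cylinder with flare at (285,310) and far end at (193,340). Jar (376,200), gasket (301,227), ferrule (230,267). Scene view: rod tip near (368,262), flare near (338,308), dark far end near (268,400).

```bash
cat > h.py <<'E'
import cv2, numpy as np, pickle
def ray(c,uv):
    p=cv2.undistortPoints(np.array([[uv]],float),c['mtx'],c['distortion'])[0,0]
    R=cv2.Rodrigues(np.array(c['rvec']))[0]; t=np.array(c['tvec']).ravel()
    d=R.T@np.array([p[0],p[1],1]); return -R.T@t, d/np.linalg.norm(d)
def onz(c,uv,z):
    o,d=ray(c,uv); return o+d*(z-o[2])/d[2]
def tri(r1,r2):
    (o1,d1),(o2,d2)=r1,r2
    s=np.linalg.lstsq(np.c_[d1,-d2],o2-o1,rcond=None)[0]
    a,b=o1+s[0]*d1,o2+s[1]*d2; return (a+b)/2,np.linalg.norm(a-b)
E
python3 - <<'E'
from h import *
d=pickle.load(open('d0.pkl','rb'))
pl={}
for n,box in (("top",(180,295,300,360)),("scene",(250,290,352,415))):
    c=d[n];g=cv2.cvtColor(c['image'],cv2.COLOR_BGR2GRAY)
    x0,y0,x1,y1=box; m=np.zeros_like(g); m[y0:y1,x0:x1]=(g[y0:y1,x0:x1]<85)*255
    k,l,st,_=cv2.connectedComponentsWithStats(m); i=1+np.argmax(st[1:,4]); print(n,st[i])
    ct=max(cv2.findContours((l==i).astype(np.uint8),0,1)[0],key=cv2.contourArea)
    r=cv2.minAreaRect(ct);print(r, onz(c,r[0],52))
    cv2.imwrite(f'pics/m_{n}.png',m)
a=d['top']['image'][225:355,180:460]; b=d['scene']['image'][155:420,240:450]
A=cv2.resize(a,None,fx=2.8,fy=2.8,interpolation=2); cv2.imwrite('pics/ca.png',A)
B=cv2.resize(b,None,fx=2.2,fy=2.2,interpolation=2); cv2.imwrite('pics/cb.png',B)
E
```

```text
top [ 191  299   96   53 1604]
((238.2752685546875, 327.3475341796875), (23.985187530517578, 98.6107177734375), 69.14553833007812) [445.86862393 296.5918615   52.        ]
scene [ 258  299   90  115 2652]
((301.74432373046875, 355.7198181152344), (27.061389923095703, 129.09542846679688), 34.38034439086914) [449.60377065 298.83730465  52.        ]
```

View pics/ca.png

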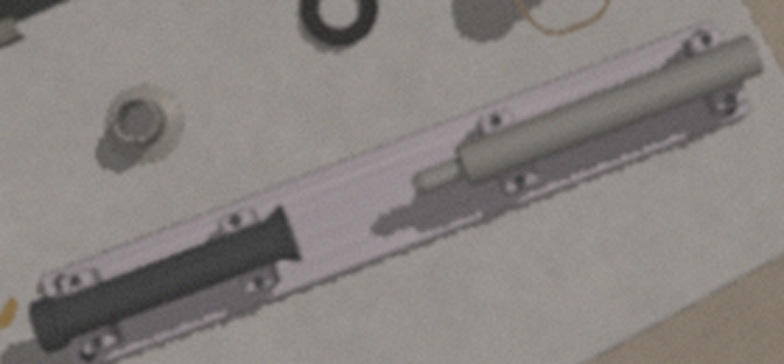

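View pics/cb.png

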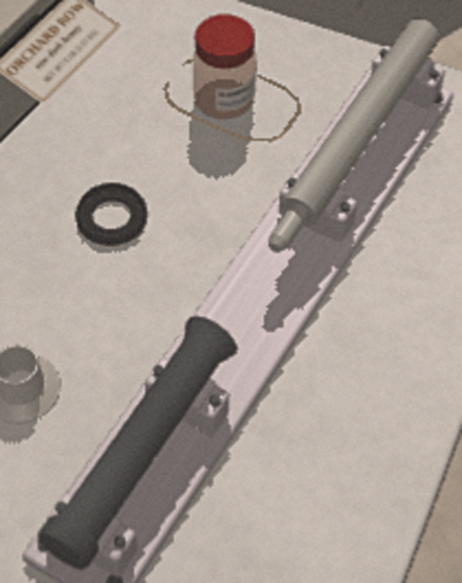

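Top crop: flare mouth centre at (284,308), tube mouth (347,284), tip (329,291). Scene crop: flare mouth (337,308), tube mouth (375,249), tip (366,266).

Run:
```python
from h import *
d=pickle.load(open('d0.pkl','rb')); T,S=d['top'],d['scene']
P={'cyl_end':((193.2,341),(270,406)),'flare':((283.9,308.2),(336.8,308.2)),'tip':((329.3,291.1),(365.9,266.4)),'tubemouth':((346.8,283.9),(375.5,249.1)),'tube_end':((450,244.6),(433.6,168.6))}
for k,(a,b) in P.items():
    p,e=tri(ray(T,a),ray(S,b)); print(k,p.round(1),round(e,1),onz(T,a,52).round(1),onz(S,b,52).round(1))
for k,u in (('jar',(376,200)),('gasket',(301,227)),('ferr',(230,267))): print(k,onz(T,u,30).round(0))
print(d['s']['q'])
from rig import arm
s=arm.state();w=arm.camera('wrist');print(w['T_tool_cam'].round(3),w['mtx'],w['distortion'])
```

```text
cyl_end [419.4 370.3  52.3] 4.8 [421.  372.2  52. ] [417.8 368.5  52. ]
flare [479.1 220.7  52.1] 0.8 [479.4 221.   52. ] [478.8 220.4  52. ]
tip [509.2 145.6  51. ] 0.1 [509.2 145.7  52. ] [508.7 146.1  52. ]
tubemouth [521.9 117.1  55. ] 1.2 [521.7 116.6  52. ] [524.  115.9  52. ]
tube_end [590.2 -58.2  55.1] 0.5 [590.8 -58.8  52. ] [592.1 -60.8  52. ]
jar [671.  66.  30.]
gasket [621. 197.  30.]
ferr [549. 319.  30.]
[-1.18725244e+00  3.79399427e-01  1.73479167e+00  3.78343789e-05
  1.02853275e+00 -3.33013952e-02]
[[ 0.00000e+00 -9.65000e-01 -2.62000e-01  7.41430e+01]
 [ 1.00000e+00  0.00000e+00 -1.00000e-03 -3.64000e-01]
 [ 1.00000e-03 -2.62000e-01  9.65000e-01 -1.69218e+02]
 [ 0.00000e+00  0.00000e+00  0.00000e+00  1.00000e+00]] [[388.03037175   0.         321.71571287]
 [  0.         388.03037175 240.7071193 ]
 [  0.           0.           1.        ]] [-0.07775744  0.          0.          0.          0.        ]
```

Two-view points are consistent: axis height about 52, overall length 301 vs 300, mid-gap near (500,169), tip about 32 mm out. Moving over the gap in two calls, bowed a little outward.

```bash
python3 -m pendant '[0.54,-0.5,0.04,0,0,-2, 1.63,-1.49,0.12,0,0,-6.5, 2.8,-2.58,0.2,0,0,-11, 4.0,-3.67,0.28,0,0,-16, 5.2,-4.76,0.37,0,0,-21, 6.4,-5.85,0.45,0,0,-26, 7.6,-6.95,0.54,0,0,-31, 8.8,-8.05,0.62,0,0,-36, 9.9,-9.06,0.7,0,0,-40, 10.86,-9.95,0.77,0,0,-44]'
python3 -m pendant '[1.2,-0.36,0.12,0,0,-4, 2.5,-0.75,0.25,0,0,-8.5, 3.8,-1.13,0.38,0,0,-13, 5.1,-1.52,0.52,0,0,-17.5, 6.4,-1.9,0.65,0,0,-22, 7.7,-2.28,0.78,0,0,-26.5, 9.0,-2.66,0.92,0,0,-31, 10.3,-3.05,1.05,0,0,-35.5, 11.4,-3.37,1.17,0,0,-39, 12.4,-3.66,1.27,0,0,-42, 13.0,-3.84,1.33,0,0,-43.9, 13.0,-3.84,1.33,0,0,-43.9]'
python3 - <<'E'
from rig import arm
import cv2,pickle
s=arm.state();w=arm.camera('wrist');pickle.dump((s,w),open('w1.pkl','wb'));cv2.imwrite('pics/w1.png',w['image']);print(s['t'],s['eef_pos'],s['tcp_rot'],s['q'])
E
```

```text
t: 1.15
eef_pos: [460.8, -233.1, 190.7]
tcp_rot: [[0.373, 0.928, -0.0], [0.928, -0.373, 0.0], [0.0, -0.0, -1.0]]
contact_force: [-0.4, -0.7, -0.5]
opening: 91.0
grip_force: 0.0
t: 2.35
eef_pos: [500.5, 171.2, 150.7]
tcp_rot: [[-0.374, 0.928, -0.0], [0.928, 0.374, 0.0], [0.0, -0.0, -1.0]]
contact_force: [-0.0, -0.2, 0.7]
opening: 91.5
grip_force: 0.0
2.35 [500.50921559 171.15978753 150.65306756] [[-3.73794733e-01  9.27511427e-01 -2.23839076e-04]
 [ 9.27511440e-01  3.73794759e-01  8.65867128e-05]
 [ 1.63980039e-04 -1.75247647e-04 -9.99999971e-01]] [ 2.85367726e-01  2.02740179e-01  2.10908211e+00  1.97990284e-04
  8.29960790e-01 -9.78629029e-02]
```

View pics/w1.png

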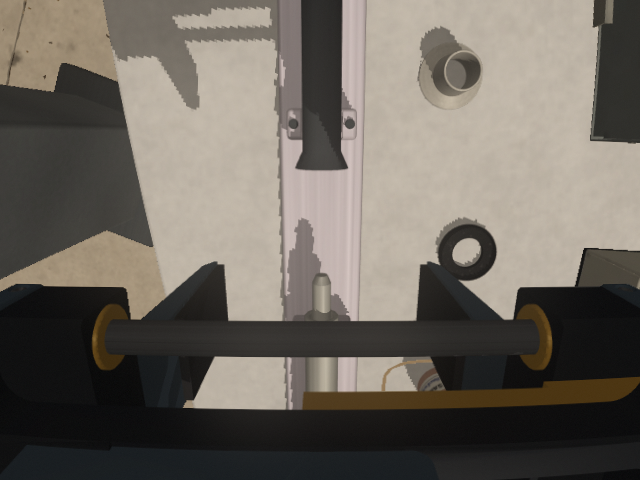

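Wrist view: flare mouth centre at about (322,168), rod tip (321,274) with rod spanning columns 314–329; cylinder runs straight up at column 322, so tool x is parallel to the axis. Computing offsets.

Run:
```python
from h import *
s,w=pickle.load(open('w1.pkl','rb')); R=np.array(s['tcp_rot']);p0=np.array(s['eef_pos']);T=w['T_tool_cam']
def on(uv,z):
    p=cv2.undistortPoints(np.array([[uv]],float),w['mtx'],w['distortion'])[0,0]
    o=R@T[:3,3]+p0; d=R@(T[:3,:3]@np.array([p[0],p[1],1])); P=o+d*(z-o[2])/d[2]
    return P.round(1),(R.T@(P-p0)).round(1)
for n,u,z in (('cyl far',(322,5),52),('flare top rim',(322,168),68),('flare mid',(322,168),60),('tip',(321.5,274),50.5),('rod',(321.5,310),50.5),('rod near',(321.5,380),50.5),('tubemouthflank',(321.5,318),52)): print(n,*on(u,z))
r=w['range_z'];print(r[290,318:326],r[165,318:326],r[100,318:326])
```

```text
cyl far [442.8 316.   52. ] [155.9   0.6  98.7]
flare top rim [480.7 221.9  68. ] [54.5  0.6 82.7]
flare mid [480.9 221.4  60. ] [53.9  0.6 90.7]
tip [509.7 149.1  50.5] [-23.9   0.3 100.1]
rod [520.5 122.2  50.5] [-52.9   0.3 100.1]
rod near [543.6  64.9  50.5] [-114.7    0.3  100.1]
tubemouthflank [522.7 116.7  52. ] [-58.8   0.3  98.6]
[282.61667 284.66144 284.24796 282.50714 283.66095 283.3538  283.6248
 285.7981 ] [247.47656 249.19072 249.13408 248.59503 248.0122  249.69298 249.25452
 249.57184] [241.60068 242.86107 242.42989 241.44609 242.21475 241.44083 242.12212
 241.44199]
```

```bash
python3 -m pendant '[-0.4,0.01,0.6,0,0,0, -0.8,0.01,1.6,0,0,0, -1.17,0.01,2.7,0,0,0, -1.17,0.01,3.5,0,0,0, -1.17,0.01,3.9,0,0,0, -1.17,0.01,3.97,0,0,0, -1.17,0.01,3.97,0,0,0, -1.17,0.01,3.97,0,0,0]' 0.3 15
python3 - <<'E'
from rig import arm
import cv2
s=arm.state();w=arm.camera('wrist');cv2.imwrite('pics/w2.png',w['image'])
E
```

```text
t: 3.2
eef_pos: [514.6, 137.1, 33.0]
tcp_rot: [[-0.371, 0.929, 0.002], [0.929, 0.371, 0.0], [-0.0, 0.002, -1.0]]
contact_force: [0.5, 0.4, -0.5]
opening: 32.7
grip_force: 0.0
```

View pics/w2.png

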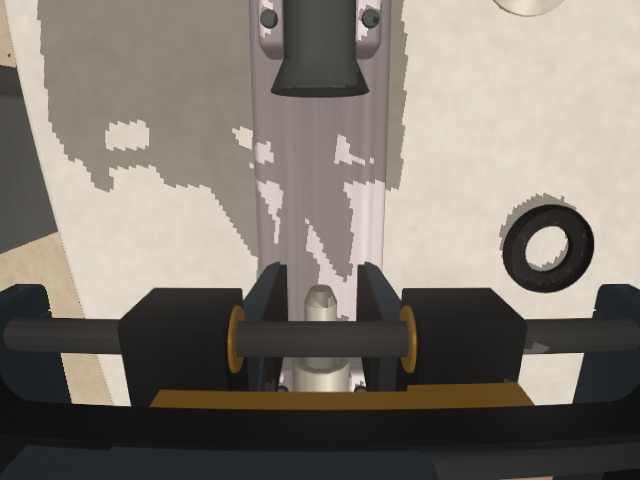

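The fingers straddle the rod (tip at (320,290), finger inner edges at 287 and 358), clear of the tube mouth. Closing.

```bash
python3 -m pendant '[0,0,0,0,0,0, 0,0,0,0,0,0, 0,0,0,0,0,0, 0,0,0,0,0,0, 0,0,0,0,0,0]' 1 15
python3 -m pendant '[0.1,0,0,0,0,0, 0.25,0,0,0,0,0, 0.4,0,0,0,0,0, 0.5,0,0,0,0,0, 0.5,0,0,0,0,0]'
```

```text
t: 3.75
eef_pos: [514.1, 137.0, 32.1]
tcp_rot: [[-0.371, 0.929, 0.0], [0.929, 0.371, 0.0], [-0.0, 0.0, -1.0]]
contact_force: [0.2, 1.4, 5.5]
opening: 13.8
grip_force: 15.0
t: 4.25
eef_pos: [508.0, 151.5, 31.8]
tcp_rot: [[-0.371, 0.929, -0.0], [0.929, 0.371, 0.0], [0.0, -0.0, -1.0]]
contact_force: [-1.2, 3.6, 4.3]
opening: 13.3
grip_force: 15.0
```

```bash
python3 -m pendant '[0.15,0,0,0,0,0, 0.4,0,0,0,0,0, 0.7,0,0,0,0,0, 1.0,0,0,0,0,0, 1.3,0,0,0,0,0, 1.55,0,0,0,0,0, 1.75,0,0,0,0,0, 1.87,0,0,0,0,0, 1.87,0,0,0,0,0]'
python3 - <<'E'
from rig import arm
import cv2
s=arm.state();w=arm.camera('wrist');cv2.imwrite('pics/w3.png',w['image']); print(s['eef_pos'],s['contact_force'])
E
```

```text
t: 5.15
eef_pos: [487.5, 202.5, 31.8]
tcp_rot: [[-0.372, 0.928, 0.0], [0.928, 0.372, -0.001], [-0.001, -0.0, -1.0]]
contact_force: [3.6, -10.2, -0.2]
opening: 13.2
grip_force: 20.9
[487.54338207 202.52375458  31.7726255 ] [  3.63312738 -10.223661    -0.17900006]
```

View pics/w3.png

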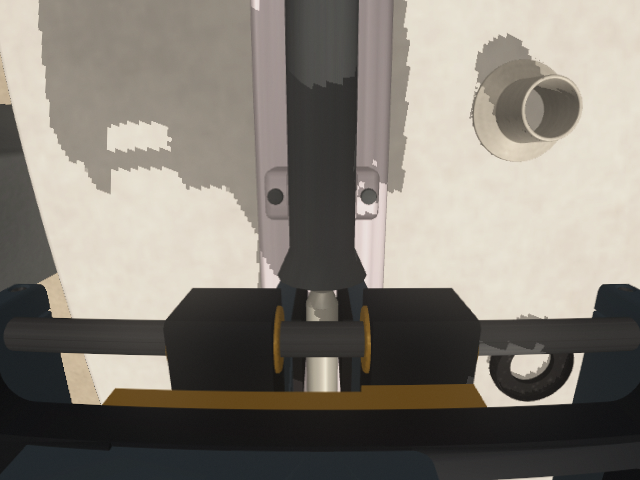

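Rod now points into the flare; axial force of −11 N while the fingers' front edge is very close to the flare (row 285). Backing off 3 mm to see whether that is finger contact.

```bash
python3 -m pendant '[-0.03,0,0,0,0,0, -0.1,0,0,0,0,0, -0.1,0,0,0,0,0]'; python3 -m pendant '[0,0,0,0,0,0, 0,0,0,0,0,0]' 0.3
```

```text
t: 5.5
eef_pos: [488.6, 200.1, 31.8]
tcp_rot: [[-0.371, 0.929, -0.0], [0.929, 0.371, 0.0], [0.0, -0.0, -1.0]]
contact_force: [0.0, -1.0, -0.3]
opening: 13.5
grip_force: 15.0
t: 5.7
eef_pos: [488.6, 200.2, 31.8]
tcp_rot: [[-0.371, 0.929, -0.0], [0.929, 0.371, 0.0], [0.0, -0.0, -1.0]]
contact_force: [0.1, 0.5, 0.3]
opening: 26.7
grip_force: 0.0
```

```bash
python3 -m pendant '[-0.2,0,0,0,0,0, -0.7,0,0,0,0,0, -1.3,0,0,0,0,0, -1.8,0,0,0,0,0, -2.1,0,0,0,0,0, -2.23,0,0,0,0,0, -2.23,0,0,0,0,0]'; python3 -m pendant '[0,0,0,0,0,0, 0,0,0,0,0,0, 0,0,0,0,0,0, 0,0,0,0,0,0]' 1 15;  python3 -m pendant '[0.15,0,0,0,0,0, 0.4,0,0,0,0,0, 0.7,0,0,0,0,0, 1.0,0,0,0,0,0, 1.0,0,0,0,0,0]'
```

```text
t: 6.4
eef_pos: [513.6, 137.6, 31.8]
tcp_rot: [[-0.37, 0.929, 0.0], [0.929, 0.37, 0.0], [0.0, 0.0, -1.0]]
contact_force: [-0.6, 0.6, 0.7]
opening: 31.8
grip_force: 0.0
t: 6.8
eef_pos: [513.3, 138.4, 31.8]
tcp_rot: [[-0.371, 0.928, -0.0], [0.928, 0.371, 0.0], [0.0, -0.0, -1.0]]
contact_force: [-0.5, 1.2, -0.6]
opening: 13.4
grip_force: 15.0
t: 7.3
eef_pos: [501.7, 167.0, 31.8]
tcp_rot: [[-0.372, 0.928, -0.0], [0.928, 0.372, 0.0], [0.0, -0.0, -1.0]]
contact_force: [0.7, 0.8, -0.6]
opening: 13.5
grip_force: 15.0
```

```bash
python3 -m pendant '[0.15,0,0,0,0,0, 0.4,0,0,0,0,0, 0.7,0,0,0,0,0, 1.0,0,0,0,0,0, 1.18,0,0,0,0,0, 1.18,0,0,0,0,0]'; python3 -m pendant '[0,0,0,0,0,0, 0,0,0,0,0,0]' 0.3
python3 -m pendant '[-0.2,0,0,0,0,0, -0.7,0,0,0,0,0, -1.3,0,0,0,0,0, -1.8,0,0,0,0,0, -2.1,0,0,0,0,0, -2.2,0,0,0,0,0, -2.2,0,0,0,0,0]'; python3 -m pendant '[0,0,0,0,0,0, 0,0,0,0,0,0, 0,0,0,0,0,0, 0,0,0,0,0,0]' 1 15;  python3 -m pendant '[0.15,0,0,0,0,0, 0.4,0,0,0,0,0, 0.7,0,0,0,0,0, 1.0,0,0,0,0,0, 1.0,0,0,0,0,0]'
```

```text
t: 7.9
eef_pos: [488.8, 199.5, 31.8]
tcp_rot: [[-0.372, 0.928, -0.0], [0.928, 0.372, 0.0], [0.0, -0.0, -1.0]]
contact_force: [0.3, 1.0, -1.7]
opening: 13.3
grip_force: 15.0
t: 8.1
eef_pos: [489.3, 198.7, 31.9]
tcp_rot: [[-0.371, 0.929, 0.0], [0.929, 0.371, 0.0], [-0.0, 0.0, -1.0]]
contact_force: [0.1, -0.5, -1.0]
opening: 26.5
grip_force: 0.0
t: 8.8
eef_pos: [513.8, 137.1, 31.8]
tcp_rot: [[-0.37, 0.929, 0.0], [0.929, 0.37, 0.0], [0.0, 0.0, -1.0]]
contact_force: [0.2, 0.3, -1.2]
opening: 32.0
grip_force: 0.0
t: 9.2
eef_pos: [513.5, 137.8, 31.8]
tcp_rot: [[-0.371, 0.928, -0.0], [0.928, 0.371, 0.0], [0.0, -0.0, -1.0]]
contact_force: [0.1, -0.3, 0.6]
opening: 13.5
grip_force: 15.0
t: 9.7
eef_pos: [502.0, 166.5, 31.8]
tcp_rot: [[-0.372, 0.928, -0.0], [0.928, 0.372, 0.0], [0.0, -0.0, -1.0]]
contact_force: [-0.2, 0.3, -1.3]
opening: 13.8
grip_force: 15.0
```

Tip is now about 141 (jig x); the earliest stop is 175. Go 26 mm more, then regrasp and creep with a light grip.

```bash
python3 -m pendant '[0.15,0,0,0,0,0, 0.4,0,0,0,0,0, 0.65,0,0,0,0,0, 0.8,0,0,0,0,0, 0.87,0,0,0,0,0, 0.87,0,0,0,0,0]'; python3 -m pendant '[0,0,0,0,0,0, 0,0,0,0,0,0]' 0.3
python3 -m pendant '[-0.2,0,0,0,0,0, -0.6,0,0,0,0,0, -1.0,0,0,0,0,0, -1.2,0,0,0,0,0, -1.2,0,0,0,0,0]'; python3 -m pendant '[0,0,0,0,0,0, 0,0,0,0,0,0, 0,0,0,0,0,0, 0,0,0,0,0,0]' 1 12
python3 - <<'E'
from rig import arm
import cv2
s=arm.state();w=arm.camera('wrist');cv2.imwrite('pics/w4.png',w['image']); print(s['eef_pos'],s['contact_force'])
E
```

```text
t: 10.3
eef_pos: [492.7, 189.9, 31.8]
tcp_rot: [[-0.371, 0.928, -0.0], [0.928, 0.371, 0.0], [0.0, -0.0, -1.0]]
contact_force: [0.0, 0.2, -1.3]
opening: 13.2
grip_force: 15.0
t: 10.5
eef_pos: [493.0, 189.5, 31.9]
tcp_rot: [[-0.371, 0.929, 0.0], [0.929, 0.371, 0.0], [-0.0, 0.0, -1.0]]
contact_force: [-0.1, -0.0, 0.0]
opening: 26.5
grip_force: 0.0
t: 11.0
eef_pos: [506.6, 155.1, 31.9]
tcp_rot: [[-0.37, 0.929, 0.0], [0.929, 0.37, -0.0], [-0.0, 0.0, -1.0]]
contact_force: [0.3, -0.4, 0.4]
opening: 32.2
grip_force: 0.0
t: 11.4
eef_pos: [506.1, 156.4, 31.8]
tcp_rot: [[-0.371, 0.928, -0.0], [0.928, 0.371, 0.0], [0.0, -0.0, -1.0]]
contact_force: [0.6, -0.1, -0.9]
opening: 13.6
grip_force: 12.0
[506.10388582 156.39163907  31.82389182] [ 0.64342055 -0.11808939 -0.87572598]
```

View pics/w4.png

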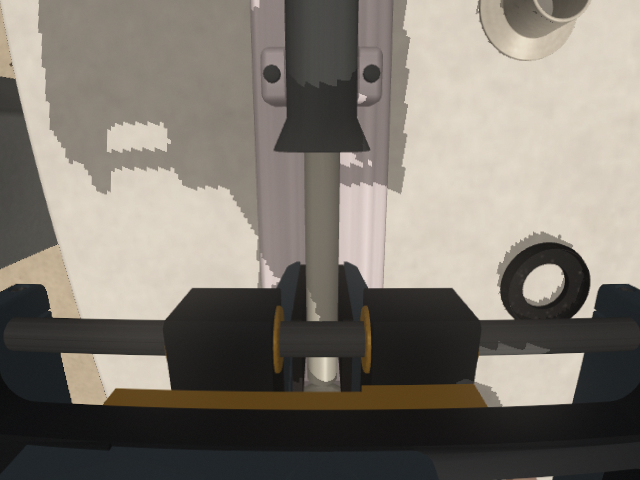

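The rod spans the gap into the flare (152 row) and its rear end shows near (322,385). Creeping forward now at reduced grip so the fingers would slip before ramming.

```bash
python3 -m pendant '[0.05,0,0,0,0,0, 0.1,0,0,0,0,0, 0.1,0,0,0,0,0]' 1 8; python3 -m pendant '[0.04,0,0,0,0,0, 0.08,0,0,0,0,0, 0.08,0,0,0,0,0]'; python3 -m pendant '[0.04,0,0,0,0,0, 0.08,0,0,0,0,0, 0.08,0,0,0,0,0]'
```

```text
t: 11.75
eef_pos: [505.1, 159.2, 31.9]
tcp_rot: [[-0.371, 0.929, 0.0], [0.929, 0.371, 0.0], [0.0, 0.0, -1.0]]
contact_force: [0.2, 0.2, 1.0]
opening: 14.1
grip_force: 8.0
t: 12.05
eef_pos: [504.2, 161.3, 31.9]
tcp_rot: [[-0.371, 0.929, 0.0], [0.929, 0.371, 0.0], [0.0, 0.0, -1.0]]
contact_force: [1.2, -1.1, 2.5]
opening: 13.8
grip_force: 8.0
t: 12.35
eef_pos: [503.5, 163.5, 32.0]
tcp_rot: [[-0.371, 0.929, 0.0], [0.929, 0.371, 0.0], [-0.0, 0.0, -1.0]]
contact_force: [1.5, -3.6, 2.6]
opening: 13.3
grip_force: 8.0
```

```bash
python3 -m pendant '[0.03,0,0,0,0,0, 0.06,0,0,0,0,0, 0.06,0,0,0,0,0]'
```

```text
t: 12.65
eef_pos: [502.9, 165.0, 32.0]
tcp_rot: [[-0.371, 0.929, 0.001], [0.929, 0.371, -0.0], [-0.0, 0.0, -1.0]]
contact_force: [2.3, -4.8, 4.0]
opening: 13.5
grip_force: 8.0
```

```bash
python3 -m pendant '[0.03,0,0,0,0,0, 0.06,0,0,0,0,0, 0.06,0,0,0,0,0]'
```

```text
t: 12.95
eef_pos: [502.4, 166.6, 32.1]
tcp_rot: [[-0.371, 0.929, 0.001], [0.929, 0.371, -0.0], [-0.0, 0.001, -1.0]]
contact_force: [3.1, -6.0, 5.4]
opening: 13.7
grip_force: 8.0
```

Run:
```python
from rig import arm
import cv2,numpy as np
w=arm.camera('wrist');cv2.imwrite('pics/w5.png',w['image'])
a=cv2.imread('pics/w4.png');b=w['image']
for i in (a,b): print(i[355:395:1,318:326].mean((1,2)).round().astype(int))
a2=np.hstack([cv2.resize(i[250:400,240:400],None,fx=2.4,fy=3,interpolation=2) for i in (a,b)]);cv2.imwrite('pics/cmp.png',a2)
```

```text
[ 45  42 154 190 190 190 190 189 190 190 189 189 189 189 189 189 188 189
 189 189 188 188 188 187 176 156 123 103 103 103 101 101 104 101 100 100
  89  70  62  63]
[ 46  43 155 191 191 190 191 191 191 190 190 190 190 190 190 190 190 190
 190 190 190 189 189 189 189 189 189 189 189 189 173 135 124 124 124 124
 106  75  64  64]
```

View pics/cmp.png

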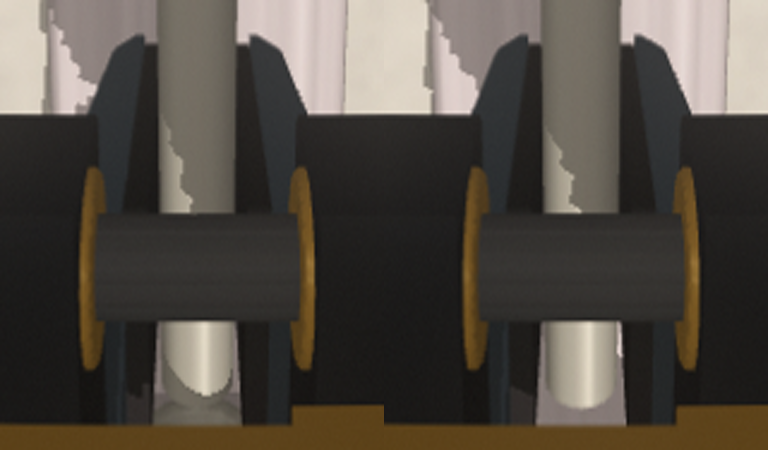

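The tail is now clear of the tube mouth, but the edge sits slightly further back between the fingers, so the rod may be slipping against the stop. One more small step, measuring the tail edge.

```bash
python3 -m pendant '[0.03,0,0,0,0,0, 0.06,0,0,0,0,0, 0.06,0,0,0,0,0, 0.06,0,0,0,0,0]'
python3 - <<'E'
from rig import arm
import cv2,numpy as np
w=arm.camera('wrist');cv2.imwrite('pics/w6.png',w['image'])
print(w['image'][376:395,318:326].mean((1,2)).round().astype(int))
E
```

```text
t: 13.4
eef_pos: [501.8, 168.3, 32.1]
tcp_rot: [[-0.371, 0.929, 0.001], [0.929, 0.371, -0.0], [-0.0, 0.001, -1.0]]
contact_force: [2.6, -7.2, 5.9]
opening: 13.7
grip_force: 8.0
[190 190 190 189 189 189 189 189 189 175 139 125 124 124 124 106  75  64
  64]
```

The rod moved with the fingers (edge fixed at row 385), so this is friction from an internal vertical load, not the stop. Release and regrasp to relieve it.

```bash
python3 -m pendant '[0,0,0,0,0,0, 0,0,0,0,0,0, 0,0,0,0,0,0]' 0.3; python3 -m pendant '[-0.1,0,0,0,0,0, -0.1,0,0,0,0,0]'; python3 -m pendant '[0,0,0,0,0,0, 0,0,0,0,0,0, 0,0,0,0,0,0, 0,0,0,0,0,0]' 1 8
python3 -m pendant '[0.03,0,0,0,0,0, 0.06,0,0,0,0,0, 0.06,0,0,0,0,0]'
```

```text
t: 13.75
eef_pos: [501.0, 168.5, 31.7]
tcp_rot: [[-0.371, 0.929, -0.001], [0.929, 0.371, 0.0], [0.0, -0.0, -1.0]]
contact_force: [0.4, 1.0, -0.8]
opening: 31.7
grip_force: 0.0
t: 13.95
eef_pos: [502.4, 165.5, 31.8]
tcp_rot: [[-0.371, 0.929, -0.0], [0.929, 0.371, -0.0], [0.0, -0.0, -1.0]]
contact_force: [-0.5, 0.4, -0.2]
opening: 31.5
grip_force: 0.0
t: 14.35
eef_pos: [502.4, 165.7, 31.8]
tcp_rot: [[-0.371, 0.929, 0.0], [0.929, 0.371, 0.0], [-0.0, 0.0, -1.0]]
contact_force: [0.1, -0.5, -0.2]
opening: 14.0
grip_force: 8.0
t: 14.65
eef_pos: [501.7, 167.4, 31.8]
tcp_rot: [[-0.371, 0.929, -0.0], [0.929, 0.371, -0.0], [0.0, -0.0, -1.0]]
contact_force: [-0.3, 0.0, -0.5]
opening: 13.9
grip_force: 8.0
```

```bash
python3 -m pendant '[0.03,0,0,0,0,0, 0.06,0,0,0,0,0, 0.06,0,0,0,0,0]'; python3 -m pendant '[0.03,0,0,0,0,0, 0.06,0,0,0,0,0, 0.06,0,0,0,0,0]'
```

```text
t: 14.95
eef_pos: [501.0, 169.1, 31.8]
tcp_rot: [[-0.371, 0.929, 0.0], [0.929, 0.371, 0.0], [0.0, 0.0, -1.0]]
contact_force: [0.5, 0.7, 0.5]
opening: 13.3
grip_force: 8.0
t: 15.25
eef_pos: [500.4, 170.8, 31.8]
tcp_rot: [[-0.371, 0.929, 0.0], [0.929, 0.371, 0.0], [0.0, 0.0, -1.0]]
contact_force: [-0.2, 0.4, 0.3]
opening: 13.8
grip_force: 8.0
```

```bash
python3 -m pendant '[0.03,0,0,0,0,0, 0.06,0,0,0,0,0, 0.06,0,0,0,0,0]'
```

```text
t: 15.55
eef_pos: [499.7, 172.4, 31.8]
tcp_rot: [[-0.371, 0.929, 0.0], [0.929, 0.371, 0.0], [0.0, 0.0, -1.0]]
contact_force: [0.2, -1.7, -0.1]
opening: 13.8
grip_force: 8.0
```

```bash
python3 -m pendant '[0.03,0,0,0,0,0, 0.06,0,0,0,0,0, 0.06,0,0,0,0,0]'
```

```text
t: 15.85
eef_pos: [499.1, 174.1, 31.9]
tcp_rot: [[-0.371, 0.929, 0.0], [0.929, 0.371, 0.0], [0.0, 0.0, -1.0]]
contact_force: [0.6, -0.6, 1.2]
opening: 13.6
grip_force: 8.0
```

```bash
python3 -m pendant '[0.03,0,0,0,0,0, 0.06,0,0,0,0,0, 0.06,0,0,0,0,0]'
```

```text
t: 16.15
eef_pos: [498.4, 175.8, 31.9]
tcp_rot: [[-0.371, 0.929, -0.0], [0.929, 0.371, 0.0], [0.0, 0.0, -1.0]]
contact_force: [1.0, -0.4, 0.8]
opening: 13.8
grip_force: 8.0
```

```bash
python3 -m pendant '[0.03,0,0,0,0,0, 0.06,0,0,0,0,0, 0.06,0,0,0,0,0]'
```

```text
t: 16.45
eef_pos: [497.7, 177.4, 31.8]
tcp_rot: [[-0.371, 0.929, -0.0], [0.929, 0.371, 0.0], [0.0, -0.0, -1.0]]
contact_force: [0.1, -1.0, 0.3]
opening: 14.0
grip_force: 8.0
```

```bash
python3 -m pendant '[0.03,0,0,0,0,0, 0.06,0,0,0,0,0, 0.06,0,0,0,0,0]'
```

```text
t: 16.75
eef_pos: [497.0, 179.1, 31.8]
tcp_rot: [[-0.371, 0.929, -0.0], [0.929, 0.371, 0.0], [0.0, -0.0, -1.0]]
contact_force: [0.7, -1.4, 0.6]
opening: 13.7
grip_force: 8.0
```

```bash
python3 -m pendant '[0.03,0,0,0,0,0, 0.06,0,0,0,0,0, 0.06,0,0,0,0,0]'
python3 - <<'E'
from rig import arm
import cv2,numpy as np
w=arm.camera('wrist');cv2.imwrite('pics/w7.png',w['image'])
print(w['image'][360:395,318:326].mean((1,2)).round().astype(int))
E
```

```text
t: 17.05
eef_pos: [496.5, 180.5, 31.9]
tcp_rot: [[-0.371, 0.929, 0.0], [0.929, 0.371, -0.0], [-0.0, 0.0, -1.0]]
contact_force: [1.3, -4.9, 0.5]
opening: 13.9
grip_force: 8.0
[194 195 195 194 195 195 194 194 195 195 194 194 194 194 195 194 194 195
 194 194 194 194 194 195 194 194 176 136 128 128 128 109  77  65  65]
```

Run:
```python
from h import *
from rig import arm
w=arm.camera('wrist');T=np.linalg.inv(w['T_tool_cam'])
for x in (-24,-27,-30,-33,-36,-39,-42):
  o=[]
  for z in (-25.7,-18.7,-11.7,22):
    p=T@np.array([x,0,z,1]);o.append(cv2.projectPoints(p[None,:3],np.zeros(3),np.zeros(3),w['mtx'],w['distortion'])[0].ravel().round(0))
  print(x,[list(a) for a in o])
print(w['range_z'][370:395,322].round(0))
```

```text
-24 [[np.float64(321.0), np.float64(375.0)], [np.float64(321.0), np.float64(366.0)], [np.float64(321.0), np.float64(357.0)], [np.float64(321.0), np.float64(323.0)]]
-27 [[np.float64(321.0), np.float64(381.0)], [np.float64(321.0), np.float64(372.0)], [np.float64(321.0), np.float64(363.0)], [np.float64(321.0), np.float64(328.0)]]
-30 [[np.float64(321.0), np.float64(387.0)], [np.float64(321.0), np.float64(377.0)], [np.float64(321.0), np.float64(368.0)], [np.float64(321.0), np.float64(333.0)]]
-33 [[np.float64(321.0), np.float64(393.0)], [np.float64(321.0), np.float64(383.0)], [np.float64(321.0), np.float64(374.0)], [np.float64(321.0), np.float64(338.0)]]
-36 [[np.float64(321.0), np.float64(399.0)], [np.float64(321.0), np.float64(389.0)], [np.float64(321.0), np.float64(379.0)], [np.float64(321.0), np.float64(343.0)]]
-39 [[np.float64(321.0), np.float64(404.0)], [np.float64(321.0), np.float64(394.0)], [np.float64(321.0), np.float64(385.0)], [np.float64(321.0), np.float64(348.0)]]
-42 [[np.float64(321.0), np.float64(410.0)], [np.float64(321.0), np.float64(400.0)], [np.float64(321.0), np.float64(390.0)], [np.float64(321.0), np.float64(353.0)]]
[166. 168. 168. 167. 168. 168. 169. 168. 168. 168. 169. 168. 169. 169.
 169. 170. 170. 223. 223. 224. 223.  78.  77.  76.  76.]
```

Tail edge at row 386.5 means about 30 mm behind the TCP, so the tail is clear of the tube. The last step's −5 N may be the stop; one more small step and compare the edge.

```bash
python3 -m pendant '[0.03,0,0,0,0,0, 0.05,0,0,0,0,0, 0.05,0,0,0,0,0, 0.05,0,0,0,0,0]'
python3 - <<'E'
from rig import arm
import cv2,numpy as np
w=arm.camera('wrist');cv2.imwrite('pics/w8.png',w['image'])
print(w['image'][376:395,318:326].mean((1,2)).round().astype(int))
E
```

```text
t: 17.55
eef_pos: [496.1, 181.6, 31.9]
tcp_rot: [[-0.371, 0.928, 0.0], [0.928, 0.371, -0.001], [-0.001, 0.0, -1.0]]
contact_force: [3.5, -10.3, 0.1]
opening: 13.8
grip_force: 8.0
[195 195 194 195 194 194 194 194 194 194 194 194 176 140 129 109  78  65
  65]
```

Force now −11 N and the rod slid ~1 mm back through the pads: the rod is against the stop. Releasing in place, then lifting.

```bash
python3 -m pendant '[0,0,0,0,0,0, 0,0,0,0,0,0, 0,0,0,0,0,0, 0,0,0,0,0,0]' 0.2; python3 -m pendant '[0,0,-0.3,0,0,0, 0,0,-1,0,0,0, 0,0,-2,0,0,0, 0,0,-3,0,0,0, 0,0,-4,0,0,0, -0.8,0,-4.8,0,0,0, -1.6,0,-5,0,0,0, -1.6,0,-5,0,0,0, -1.6,0,-5,0,0,0]'
python3 - <<'E'
from h import *
from rig import arm
s=arm.state();w=arm.camera('wrist');cv2.imwrite('pics/w9.png',w['image']);t=arm.camera('top');cv2.imwrite('pics/top9.png',t['image'])
pickle.dump((s,w,t),open('w9.pkl','wb'))
a=cv2.resize(w['image'],(480,360));b=cv2.resize(t['image'][170:360,170:460],(480,314))[:230]
cv2.imwrite('pics/fin.png',np.vstack([a,b]));print(s['eef_pos'])
E
```

```text
t: 18.0
eef_pos: [495.8, 182.2, 31.8]
tcp_rot: [[-0.371, 0.929, -0.0], [0.929, 0.371, 0.0], [0.0, -0.0, -1.0]]
contact_force: [-0.2, 0.2, -0.1]
opening: 35.9
grip_force: 0.0
t: 18.9
eef_pos: [513.6, 137.4, 182.2]
tcp_rot: [[-0.37, 0.929, 0.0], [0.929, 0.37, 0.0], [0.0, 0.0, -1.0]]
contact_force: [0.1, -0.1, -1.1]
opening: 36.6
grip_force: 0.0
[513.55490695 137.36518868 182.24221977]
```

View pics/fin.png

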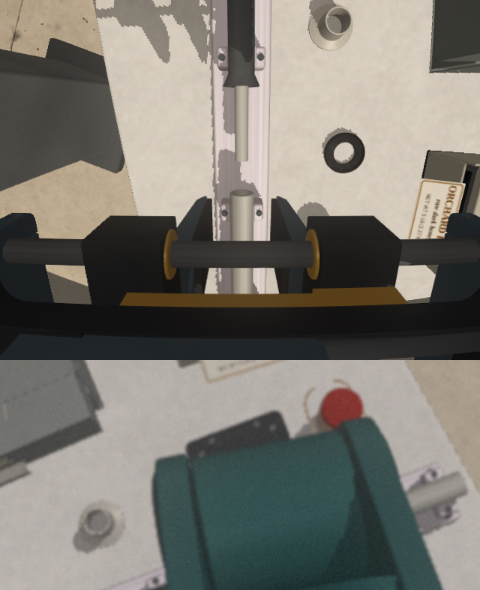

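The rod stands in the cylinder with its tail at about (322,214), well clear of the tube mouth (row 255); ferrule, gasket and jar are unmoved. Check the exposed length.

Run:
```python
from h import *
s,w,t=pickle.load(open('w9.pkl','rb')); R=np.array(s['tcp_rot']);p0=np.array(s['eef_pos']);T=w['T_tool_cam']
def on(uv,z):
    p=cv2.undistortPoints(np.array([[uv]],float),w['mtx'],w['distortion'])[0,0]
    o=R@T[:3,3]+p0; d=R@(T[:3,:3]@np.array([p[0],p[1],1])); return o+d*(z-o[2])/d[2]
col=w['image'][:,318:326].mean((1,2)); g=np.diff(col); rows=[(i,int(g[i])) for i in range(90,275) if abs(g[i])>12]; print(rows)
u=np.array([-.371,.929,0]); o=np.array([500.5,171.2,0])
for n,r,z in (('flare',115,68),('tail',213.5,57.5),('tail',213.5,50.5)): print(n,((on((322,r),z)-o)@u).round(1))
```

```text
[(113, 52), (114, 35), (229, -14), (240, -22), (251, -16), (260, 14), (261, 42), (262, 14)]
flare 52.7
tail -19.7
tail -21.1
```

Exposed length is about 74 mm, so the rod is inserted about 140 mm. That is at the far end of the given stop range, and it agrees with the firm contact felt.

```bash
python3 -c "
from rig import arm
print(arm.hand_in())"
```

```text
the job is handed in; nothing more can be done
None
```

The plunger rod is out of the guide tube and about 140 mm into the dosing cylinder, resting against the stop (felt at about 11 N) and released; the jar, ferrule and gasket look unmoved, and the job is handed in at about 19 s, though on the first stroke something met a brief 11 N resistance near the cylinder mouth, probably the fingers touching its flare.

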